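# Size a spacer ring on the taper gauge and file it

## Robot

A 7-joint arm with a two-finger parallel gripper is mounted at the origin on a cart in front of the work surface, level with it; the furniture and walls round the work are solid. World frame = base frame: x ahead of the robot, y to its left, z up, the work surface at z = 0. Lengths are in m, angles in degrees, forces in N, time in s.
With the tool pointing down it reaches from about 0.425 to 0.975 m from the base axis. Payload 16.7 kg.
Tool frame: the origin (TCP) lies between the finger pads; the fingertips stand 8 mm ahead of it and the grasp point (between the pads) lies 11 mm behind it (arm.finger_overhang is the distance from the TCP to the fingertips, in m); z points along the fingers, y is the line along which they close (so a half turn about z gives the same grasp; the last joint's range is limited). The gripper opens to 85 mm and grips with 20 to 120 N. Pads are 22 mm wide; open, the fingers measure 114 mm over their backs; the gripper's body (76 mm by 85 mm) begins 54 mm behind the grasp point. The pads swing forward as they close: fully open they stand 13 mm farther back than shut.
Start: joints at [66.148, 24.414, 4.234, 92.017, -1.954, 63.644, -3.845], TCP at [0.178, -0.651, 0.239] pointing down, gripper open.
Joint ranges: [-163.25, 163.25], [-28.42, 122.38], [-70.27, 78.77], [12.13, 141.07], [-58.53, 238.53], [9.26, 117.41], [-156.51, 156.51]. Speed limits (degrees/s): [108.29, 108.29, 136.94, 136.94, 172.46, 172.46, 172.46].

## Interface

Orientations are given as a 3x3 rotation matrix whose columns are the frame's x, y, z axes.
In Python, from bench import arm gives the robot as it stands.
- The arm moves only by the tool carry_out, never from a script. Its arguments are lists of equal length, an entry for each row: "fingers": the closure, from 0 (fully open) to 1 (shut); "xyz": the shift along the tool's x, y, z in m, a list of three; "dr": the turn, a rotation vector about the tool's x, y, z in rad, a list of three. In form: {"fingers": [fingers, ...], "xyz": [[x, y, z], ...], "dr": [[rx, ry, rz], ...]}. A call has exactly 8 rows; each row shifts and turns the commanded pose from where the row before left it, along the tool's axes as they then stand; what a row does not reach is not made up. A row lasts 1/12 s, in which the tool goes at most 41.7 mm and 7.16 degrees, less where a joint would pass 70% of its speed; a pose out of reach is approached as far as the arm can. A call with a gripper value outside its range is refused whole. The fingers move at their own pace and stop on an object; "grip_force" is the grip in N (left out, the last holds). Time passes only in rows, so rows that do not move let the fingers close, or fill a call up. It gives the time, the measured TCP pose, the force, the opening and the grip force at its end, in the units of the state.
- arm.sense(): the state, without advancing time (a new reading comes with each control period).
- arm.grab_frame(name): name is "scene" or "top" or "wrist"; returns (picture, depth): 384x512x3 uint8, red, green, blue; 384x512 float32, m along the optical axis (not along the pixel's ray), 0 where there is no reading.
- arm.camera_info(name): a dict with "K" (3x3 intrinsics, pixels), "k1" (the pictures are not rectified: a ray, as slopes to the right and down, at radius r is drawn at 1 + k1 r^2 times it, then the intrinsics apply), "position" and "rotation" of the camera in the world; the wrist camera has in their place "hand_eye" (4x4, takes a point from camera to tool coordinates, whose origin is the TCP and whose axes are the flange's). Camera axes: x right, y down, z forward; pixel columns grow to the right and rows downward; lengths in m; the calibration is good to about 2 mm. A picture is of the moment at which its call begins: read the wrist's pose just before it. camera_info takes no time and is no camera call.
- arm.finish_job(): hands the job in; it is judged then, once.
The state is a dict: "clock": time; "qpos": joint angles; "joint_vel": joint speeds; "effort": joint torques, N m; "ee_pos": TCP position; "eef_rot": TCP orientation; "ft_force": force on the tool from outside, world axes, zero at the start; "moment": the same for the moment, N m; "opening": opening from 0.0 (shut) to 1.0 (fully open); "grasp_force": force on a finger pad.
Only numpy, scipy, OpenCV 4.12 (cv2) and the standard library are available. Lean on these libraries where they do the work, as an engineer would, in place of code of your own. Each camera call takes 0.05 s, during which the arm holds its last target. There are 200 camera calls.

## Task

Size the brass ring that lies beside the stepped taper gauge: slide it level down over the nose until it is truly home on its step, working it gently sideways in case it has only hung up on an edge, and press lightly to be sure, without forcing it. See which coloured step it rests on, then put the ring flat on the rack post of that colour and let go. Leave the two other rings where they lie and do not disturb the dial gauge, the carton or the coupling.

Things in the scene. Friction and masses are not known exactly. Their poses are not given: they have to be found in the camera images.
- taper_gauge: fixed upright stepped taper gauge, steel: grey foot 76 mm across, 12 mm thick; above it steps that get thinner upwards, each 12 mm high: red-banded step 34 mm in diameter (top at 28 mm), blue 29 (top at 40), yellow 24 (top at 52), bare step 19 (to 64), then a conical nose, 8 mm across at 72 mm. Flat step tops. Origin on its axis at the table; heights above it; z up.
- gauge_nose (a point): top of the taper gauge, on its axis, 72 mm above the table. A ring slid over it stops on the first step top that its bore does not pass; there it has 0.5 mm play all round. Held more than that off the axis it hangs up one step (12 mm) too high; worked about sideways within 3 mm under a light push of 2 to 6 N it drops on. Over 25 N on the gauge is forcing it.
- ring_1: brass spacer ring, 46 mm outside, 10 mm thick, 60 to 130 g; origin at the centre of its underside, z along its axis. The three rings look alike; their unmarked bores are 20, 25 and 30 mm, and nobody knows which has which. Any one of them lies flat on the table beside the taper gauge (within 0.15 m): the one to size. The others lie over 0.4 m from the gauge, at the right.
- ring_2: brass spacer ring, 46 mm outside, 10 mm thick, 60 to 130 g; origin at the centre of its underside, z along its axis. The three rings look alike; their unmarked bores are 20, 25 and 30 mm, and nobody knows which has which. Any one of them lies flat on the table beside the taper gauge (within 0.15 m): the one to size. The others lie over 0.4 m from the gauge, at the right.
- ring_3: brass spacer ring, 46 mm outside, 10 mm thick, 60 to 130 g; origin at the centre of its underside, z along its axis. The three rings look alike; their unmarked bores are 20, 25 and 30 mm, and nobody knows which has which. Any one of them lies flat on the table beside the taper gauge (within 0.15 m): the one to size. The others lie over 0.4 m from the gauge, at the right.
- post_red: fixed post of the rack: red foot disc 54 mm across, 4 mm thick, and a 12 mm steel pin with a red tip, 45 mm high in all; origin at the centre of the disc's underside, 14 mm above the table. A ring on it lies with its underside 4 mm above the origin. For rings that rest on the gauge's red step. The order of the posts on the board varies.
- post_blue: fixed post of the rack: blue foot disc 54 mm across, 4 mm thick, and a 12 mm steel pin with a blue tip, 45 mm high in all; origin at the centre of the disc's underside, 14 mm above the table. A ring on it lies with its underside 4 mm above the origin. For rings that rest on the gauge's blue step. The order of the posts on the board varies.
- post_yellow: fixed post of the rack: yellow foot disc 54 mm across, 4 mm thick, and a 12 mm steel pin with a yellow tip, 45 mm high in all; origin at the centre of the disc's underside, 14 mm above the table. A ring on it lies with its underside 4 mm above the origin. For rings that rest on the gauge's yellow step. The order of the posts on the board varies.
- ring_rack: fixed plywood board of the rack, 80 x 190 x 14 mm; origin at the centre of its underside; the three posts stand on it in a row along its long (y) axis, 62 mm apart.
- dial_gauge: pressure gauge with a black case and a brass stem, 97 x 67 x 28 mm, lying on its back near the table's left edge; origin at the centre of its underside; bystander.
- parts_carton: small printed parts carton, 35 x 52 x 30 mm, between the robot and the taper gauge; origin at the centre of its underside; bystander.
- black_coupling: black plastic motor coupling, standing, 26 mm in diameter and 64 mm high, on the robot's side of the table; origin at the centre of its underside; bystander.
Not all that is in view belongs to the job. What is shaped like the ring_1 but turquoise is not meant.

How it is judged:
By the outcome, as a careful person would: the job done as asked, in the order asked, and still so for the second after the job is handed in, with the robot touching nothing.
It also fails if it takes over 64 s, if anything falls off the work surface, if the arm or the gripper's body presses on something with over 40 N, if the wrist force passes 120 N, or if a joint passes its speed limit or range.

## Working session

There is one attempt and no reset: what is moved stays moved. The work goes in short steps, Python scripts to look and compute and a tool call to move; the robot and the scene stay as the last step left them, time stands still between calls to the robot, and variables do not carry over. Pictures are saved under pics/ and viewed, at most 10 in all, crops included, and the job is handed in when it is done.

Besides the shell and the picture viewer there is one more tool, called as name(argument=value, ...), one argument or row to a line, values as JSON. carry_out: Moves the arm, as the interface text tells. Its arguments: {"type":"object","properties":{"fingers":{"type":"array"},"xyz":{"type":"array"},"dr":{"type":"array"},"grip_force":{"type":"number"}},"required":["fingers","xyz","dr"]}

```bash
mkdir -p pics; ls; cat > h.py <<'E'
import numpy as np, cv2
from bench import arm
def grab(n):
    s=arm.sense(); im,d=arm.grab_frame(n); return s,im,d
def cam(n,s=None):
    c=arm.camera_info(n)
    if n!='wrist': return c,np.array(c['position']),np.array(c['rotation'])
    H=np.array(c['hand_eye']); R=np.array(s['eef_rot']); 
    return c,np.array(s['ee_pos'])+R@H[:3,3],R@H[:3,:3]
def plane(n,uv,z,s=None):
    c,p,R=cam(n,s); K=np.array(c['K'])
    uv=np.atleast_2d(uv).astype(float).reshape(-1,1,2)
    x=cv2.undistortPoints(uv,K,np.array([c['k1'],0,0,0.])).reshape(-1,2)
    r=np.c_[x,np.ones(len(x))]@R.T
    return p+r*((z-p[2])/r[:,2])[:,None]
E
python3 - <<'E'
from h import *
s,im,d=grab('top'); cv2.imwrite('pics/top.png',im[:,:,::-1]); np.save('topd.npy',d)
s,im2,d2=grab('scene'); cv2.imwrite('pics/scene.png',im2[:,:,::-1])
print(arm.camera_info('top'));print(arm.camera_info('scene'));print(arm.camera_info('wrist')); print(s, arm.finger_overhang)
E
```

```text
pics
{'K': array([[399.41343104,   0.        , 262.54217107],
       [  0.        , 399.41343104, 189.04500898],
       [  0.        ,   0.        ,   1.        ]]), 'k1': -0.10369611776651104, 'position': array([ 0.38750227, -0.0452227 ,  1.59364893]), 'rotation': array([[-0.01022821, -0.99775488,  0.06618594],
       [-0.99993256,  0.00984151, -0.00616613],
       [ 0.00550092, -0.06624454, -0.99778825]])}
{'K': array([[422.16097369,   0.        , 256.80004572],
       [  0.        , 422.16097369, 194.34292424],
       [  0.        ,   0.        ,   1.        ]]), 'k1': -0.018203747937222032, 'position': array([-0.26770224,  0.95708367,  0.74281772]), 'rotation': array([[-0.7945146 , -0.28080272,  0.53842026],
       [-0.60723792,  0.36310062, -0.70669657],
       [ 0.00294159, -0.88842995, -0.45900281]])}
{'K': array([[296.78820074,   0.        , 255.88159184],
       [  0.        , 296.78820074, 189.56059371],
       [  0.        ,   0.        ,   1.        ]]), 'k1': -0.000529312429586998, 'hand_eye': array([[ 1.21826972e-04, -9.62264892e-01, -2.72114431e-01,
         6.96033083
[... 384 characters left out ...]
4384115]), 'joint_vel': array([ 0.01523099, -0.06968587, -0.087757  , -0.03931355, -0.02025382,
       -0.15761625, -0.08528114]), 'effort': array([ 4.36644725e-03, -9.52456069e+01,  3.77314568e+00, -4.64912152e+01,
        1.93653814e-02,  6.54906908e-03, -4.07244499e-06]), 'ee_pos': array([ 0.17782963, -0.65071706,  0.23861021]), 'eef_rot': array([[ 9.64614757e-01,  2.63663006e-01, -4.36562320e-04],
       [ 2.63663347e-01, -9.64614004e-01,  1.20913357e-03],
       [-1.02310336e-04, -1.28145357e-03, -9.99999174e-01]]), 'ft_force': array([ 0.07774233, -0.51738155, -0.19738079]), 'moment': array([ 0.02159308, -0.0508592 , -0.00470052]), 'grasp_force': 0.0, 'opening': 1.000780803801084} 0.008
```

View pics/top.png

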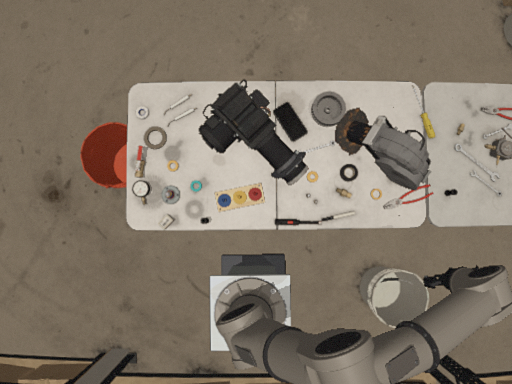

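View pics/scene.png

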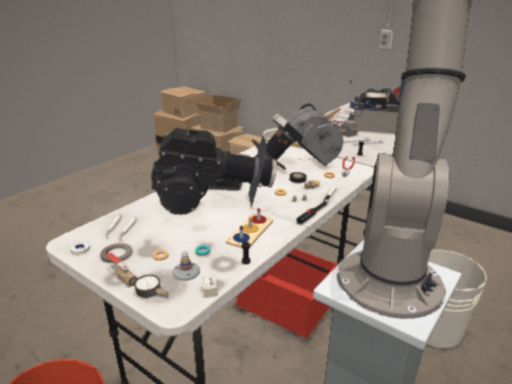

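Ring candidates in the top view are brass (173,166), turquoise (196,185), brass (312,176) and (376,194), and grey washers at (155,137), (194,209), (142,112) and (348,172). I choose the brass one at (173,166), next to the gauge at (171,194). Next I'll check it in a crop and compute positions.

```bash
python3 - <<'E'
from h import *
im=cv2.imread('pics/top.png'); 
cv2.imwrite('pics/crop.png',cv2.resize(im[140:240,120:280],None,fx=5,fy=5,interpolation=cv2.INTER_CUBIC))
hsv=cv2.cvtColor(im,cv2.COLOR_BGR2HSV)
m=cv2.inRange(hsv,(12,70,80),(30,255,255)); m[:, :120]=0; m[240:]=0
n,l,st,c=cv2.connectedComponentsWithStats(m)
for i in range(1,n):
  if st[i,4]>15: print(st[i],c[i],plane('top',c[i],0.01)[0])
for nm,p,z in [('gauge',(171,194),.02),('blue',(224,200),.059),('yel',(240,197),.059),('red',(256,193),.059),('coupl',(205,220),.064),('carton',(167,221),.03)]: print(nm,plane('top',p,z)[0])
E
```

```text
[502   0  10   7  56] [506.96428571   2.51785714] [ 1.31234862 -1.14942086  0.01      ]
[354 108   6   7  17] [356.41176471 110.35294118] [ 0.80996479 -0.44059392  0.01      ]
[420 112  15  27 195] [427.50769231 125.23589744] [ 0.74893448 -0.73635551  0.01      ]
[341 121  10  16  58] [345.75862069 128.56896552] [ 0.73451812 -0.39430836  0.01      ]
[457 124   7  11  43] [460.30232558 128.53488372] [ 0.73606848 -0.87811456  0.01      ]
[349 143   7   4  20] [351.85 144.2 ] [ 0.67034833 -0.41723833  0.01      ]
[485 145  11   5  40] [490.4   146.575] [ 0.66080818 -1.00780701  0.01      ]
[497 155   3   9  21] [497.76190476 158.33333333] [ 0.61133584 -1.03812915  0.01      ]
[135 160  10  17  85] [140.2        169.37647059] [0.57666011 0.4361067  0.01      ]
[167 160  12  11  75] [172.36       165.02666667] [0.59257961 0.30541386 0.01      ]
[307 171  11  11  79] [311.91139241 176.30379747] [ 0.54157416 -0.2525896   0.01      ]
[215 183  50  28 580] [239.58448276 196.92413793] [0.46211077 0.03642244 0.01      ]
[336 188  15  10  76] [343.59210526 192.53947368] [ 0.47537398 -0.37849626  0.01      ]
[371 189  11  11  60] [376.03333333 193.78333333] [ 0.4690133  -0.51002042  0.01      ]
[142 197   4   7  18] [143.22222222 200.        ] [0.453364   0.42245178 0.01      ]
gauge [0.47578902 0.30795457 0.02      ]
blue [0.44854092 0.09394382 0.059     ]
yel [0.45949469 0.03229961 0.059     ]
red [ 0.47429622 -0.0293768   0.059     ]
coupl [0.37244565 0.16669776 0.064     ]
carton [0.36926767 0.32127161 0.03      ]
```

View pics/crop.png

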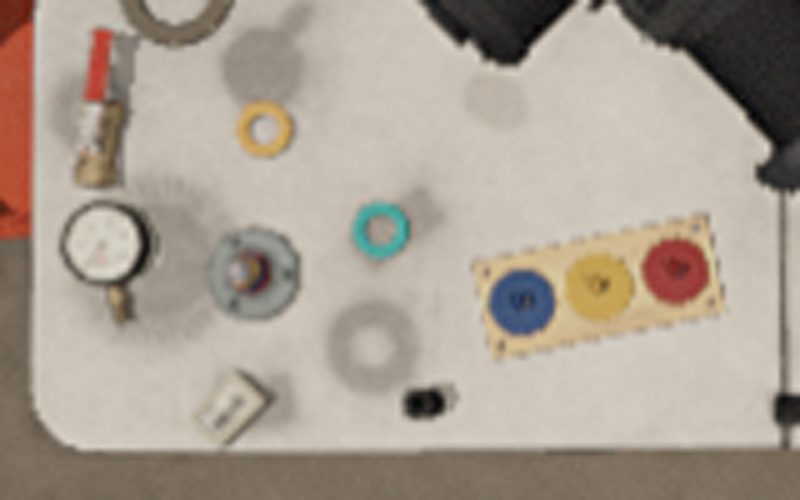

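The choice is confirmed: brass ring at crop (265,129), gauge at (250,270) and turquoise ring at (381,230). I'll check obstacle heights along the transit next.

```bash
python3 - <<'E'
from h import *
d=np.load('topd.npy'); c,p,R=cam('top'); K=c['K']
u,v=np.meshgrid(range(512),range(384))
x=cv2.undistortPoints(np.dstack([u,v]).reshape(-1,1,2).astype(float),K,np.array([c['k1'],0,0,0.])).reshape(384,512,2)
P=p+(np.dstack([x,np.ones_like(x[...,:1])])*d[...,None])@R.T
X,Y,Z=P[...,0],P[...,1],P[...,2]
for x0 in np.arange(.35,.95,.1):
  print('%.2f'%x0,[ '%.2f'%Z[(X>x0)&(X<x0+.1)&(Y>y0)&(Y<y0+.1)&(d>0)].max() for y0 in np.arange(-.5,.45,.1)])
E
```

```text
0.35 ['0.02', '0.02', '0.03', '0.04', '0.02', '0.06', '0.07', '0.02', '0.04', '0.02']
0.45 ['0.03', '0.04', '0.16', '0.25', '0.15', '0.06', '0.02', '0.06', '0.08', '0.04']
0.55 ['0.24', '0.08', '0.22', '0.25', '0.24', '0.20', '0.17', '0.02', '0.02', '0.05']
0.65 ['0.24', '0.14', '0.02', '0.20', '0.27', '0.28', '0.23', '0.01', '0.02', '0.05']
0.75 ['0.13', '0.14', '0.06', '0.02', '0.28', '0.29', '0.26', '0.02', '0.02', '0.02']
0.85 ['0.01', '0.06', '0.06', '0.01', '0.20', '0.24', '0.01', '0.02', '0.01', '0.01']
```

carry_out(
  fingers=[0,0,0,0,0,0,0,0],
  xyz=[
    [0,0,-0.02],
    [0,0,-0.02],
    [0,0,-0.02],
    [0,0,-0.02],
    [0,0,-0.02],
    [0,0,-0.02],
    [0,0,0],
    [0,0,0],
  ],
  dr=[
    [0,0,-0.1087],
    [0,0,-0.1087],
    [0,0,-0.1087],
    [0,0,-0.1087],
    [0,0,-0.1087],
    [0,0,-0.1087],
    [0,0,-0.1087],
    [0,0,-0.1087],
  ],
)

```text
clock: 0.77
ee_pos: [0.178, -0.6514, 0.3605]
eef_rot: [[0.416, 0.909, 0.001], [0.909, -0.416, -0.002], [-0.001, 0.001, -1.0]]
ft_force: [0.2, -0.3, -0.3]
opening: 1.002
grasp_force: 0.0
```

carry_out(
  fingers=[0,0,0,0,0,0,0,0],
  xyz=[
    [0,0,0],
    [0,0,0],
    [0,0,0],
    [0,0,0],
    [0.033,0.022,0],
    [0.033,0.022,0],
    [0.033,0.022,0],
    [0.033,0.022,0],
  ],
  dr=[
    [0,0,-0.107],
    [0,0,-0.107],
    [0,0,-0.107],
    [0,0,-0.107],
    [0,0,0],
    [0,0,0],
    [0,0,0],
    [0,0,0],
  ],
)

```text
clock: 1.43
ee_pos: [0.2673, -0.518, 0.3588]
eef_rot: [[0.007, 1.0, -0.0], [1.0, -0.007, 0.001], [0.001, -0.0, -1.0]]
ft_force: [1.4, -0.6, 0.3]
opening: 0.999
grasp_force: 0.0
```

carry_out(
  fingers=[0,0,0,0,0,0,0,0],
  xyz=[
    [0.033,0.022,0],
    [0.033,0.022,0],
    [0.033,0.022,0],
    [0.033,0.022,0],
    [0.033,0.022,0],
    [0.033,0.022,0],
    [0.033,0.022,0],
    [0.033,0.022,0],
  ],
  dr=[
    [0,0,0],
    [0,0,0],
    [0,0,0],
    [0,0,0],
    [0,0,0],
    [0,0,0],
    [0,0,0],
    [0,0,0],
  ],
)

```text
clock: 2.1
ee_pos: [0.445, -0.255, 0.3593]
eef_rot: [[0.007, 1.0, -0.0], [1.0, -0.007, -0.0], [-0.0, -0.0, -1.0]]
ft_force: [-0.1, -0.2, 0.1]
opening: 0.996
grasp_force: 0.0
```

carry_out(
  fingers=[0,0,0,0,0,0,0,0],
  xyz=[
    [0.04,0,0],
    [0.04,0,0],
    [0.04,0,0],
    [0.04,0,0],
    [0.04,0,0],
    [0.04,0,0],
    [0.04,0,0],
    [0.04,0,0],
  ],
  dr=[
    [0,0,0],
    [0,0,0],
    [0,0,0],
    [0,0,0],
    [0,0,0],
    [0,0,0],
    [0,0,0],
    [0,0,0],
  ],
)

```text
clock: 2.77
ee_pos: [0.4459, 0.065, 0.3594]
eef_rot: [[0.007, 1.0, 0.0], [1.0, -0.007, -0.0], [-0.0, 0.0, -1.0]]
ft_force: [1.6, -0.3, -0.2]
opening: 1.001
grasp_force: 0.0
```

carry_out(
  fingers=[0,0,0,0,0,0,0,0],
  xyz=[
    [0.033,0.014,0.018],
    [0.033,0.014,0.018],
    [0.033,0.014,0.018],
    [0.033,0.014,0.018],
    [0.033,0.014,0.018],
    [0.033,0.014,0.018],
    [0,0,0],
    [0,0,0],
  ],
  dr=[
    [0,0,0],
    [0,0,0],
    [0,0,0],
    [0,0,0],
    [0,0,0],
    [0,0,0],
    [0,0,0],
    [0,0,0],
  ],
)

```text
clock: 3.43
ee_pos: [0.5309, 0.2625, 0.2494]
eef_rot: [[0.003, 1.0, -0.004], [1.0, -0.003, 0.001], [0.001, -0.004, -1.0]]
ft_force: [0.2, -1.2, -0.3]
opening: 1.003
grasp_force: 0.0
```

```bash
python3 - <<'E'
from h import *
import pickle
s,im,d=grab('wrist'); pickle.dump((s,im,d),open('w1.pkl','wb'))
cv2.imwrite('pics/w1.png',im[:,:,::-1]); print(s['ee_pos'])
hsv=cv2.cvtColor(im,cv2.COLOR_RGB2HSV)
m=cv2.inRange(hsv,(12,70,80),(30,255,255))
cs,_=cv2.findContours(m,cv2.RETR_EXTERNAL,cv2.CHAIN_APPROX_NONE)
for k in cs:
  if cv2.contourArea(k)>150:
    e=cv2.fitEllipse(k); print(cv2.contourArea(k),e,plane('wrist',e[0],.005,s)[0])
E
```

```text
[0.53085821 0.26252369 0.24937264]
566.5 ((74.8902816772461, 366.8883056640625), (19.29315948486328, 40.23360061645508), 44.045814514160156) [ 0.23961058 -0.07004151  0.005     ]
3978.0 ((203.3922576904297, 288.9862060546875), (64.38214111328125, 89.00799560546875), 158.44586181640625) [0.45294858 0.07317912 0.005     ]
1049.0 ((303.935791015625, 126.2501220703125), (35.8947639465332, 37.27067947387695), 37.67438507080078) [0.59074762 0.30676817 0.005     ]
5072.0 ((405.19573974609375, 60.96349334716797), (74.45458221435547, 86.76740264892578), 31.598384857177734) [0.7071362  0.38202041 0.005     ]
308.0 ((184.0587921142578, 22.46820831298828), (14.843164443969727, 29.36626434326172), 78.2928695678711) [0.44859894 0.4237889  0.005     ]
1033.0 ((297.7810974121094, 12.073801040649414), (20.158206939697266, 81.07232666015625), 97.95958709716797) [0.57856621 0.43385862 0.005     ]
15790.0 ((43.62178039550781, 91.1015396118164), (107.67520904541016, 212.3099822998047), 1.6896206140518188) [0.27228067 0.34957    0.005     ]
```

View pics/w1.png

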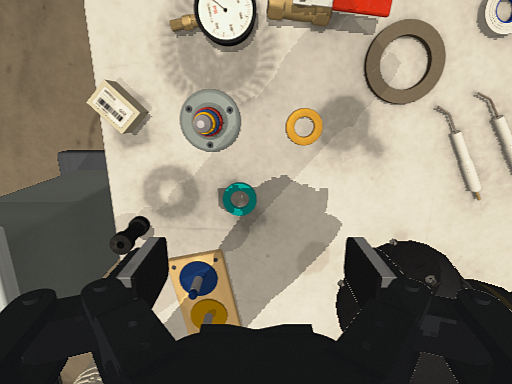

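Wrist view: the brass ring is at (304,126), the gauge foot centre at (210,120), its nose at (201,123), and the posts at (198,278) blue and (209,316) yellow. I'll move above the ring.

carry_out(
  fingers=[0.25,0.25,0.25,0.25,0.25,0.25,0.25,0.25],
  xyz=[
    [0.0089,0.012,0.037],
    [0.0089,0.012,0.037],
    [0.0089,0.012,0.037],
    [0.0089,0.012,0.037],
    [0.0089,0.012,0.037],
    [0,0,0],
    [0,0,0],
    [0,0,0],
  ],
  dr=[
    [0,0,0],
    [0,0,0],
    [0,0,0],
    [0,0,0],
    [0,0,0],
    [0,0,0],
    [0,0,0],
    [0,0,0],
  ],
  grip_force=30,
)

```text
clock: 4.15
ee_pos: [0.5928, 0.3041, 0.0683]
eef_rot: [[0.008, 1.0, 0.002], [1.0, -0.008, 0.001], [0.001, 0.002, -1.0]]
ft_force: [-0.6, 0.8, 0.5]
opening: 0.753
grasp_force: 0.0
```

```bash
python3 - <<'E'
from h import *
w=__import__('pickle').load(open('w1.pkl','rb'))
print('foot',plane('wrist',(210.5,120),.012,w[0]),'nose',plane('wrist',(201,123),.072,w[0]))
s,im,d=grab('wrist'); cv2.imwrite('pics/w2.png',im[:,:,::-1]); print(s['ee_pos'],s['opening'],s['eef_rot'])
hsv=cv2.cvtColor(im,cv2.COLOR_RGB2HSV)
m=cv2.inRange(hsv,(12,70,80),(30,255,255))
cs,_=cv2.findContours(m,cv2.RETR_EXTERNAL,cv2.CHAIN_APPROX_NONE)
for k in cs:
  if cv2.contourArea(k)>600:
    e=cv2.fitEllipse(k); print(cv2.contourArea(k),e,plane('wrist',e[0],.005,s)[0],plane('wrist',e[0],.010,s)[0])
E
```

```text
foot [[0.47518455 0.31501522 0.012     ]] nose [[0.47448727 0.3146753  0.072     ]]
[0.59275007 0.30407327 0.06832216] 0.7529037530921282 [[ 7.51713584e-03  9.99970349e-01  1.67149950e-03]
 [ 9.99971608e-01 -7.51800103e-03  5.11933667e-04]
 [ 5.24484822e-04  1.66760377e-03 -9.99998472e-01]]
747.5 ((37.96818542480469, 218.511474609375), (41.5416374206543, 55.78470993041992), 71.83732604980469) [0.43820099 0.29690417 0.005     ] [0.44212813 0.2988234  0.01      ]
3252.0 ((251.15281677246094, 203.71852111816406), (63.65324783325195, 65.1299819946289), 87.76995849609375) [0.59021877 0.30681836 0.005     ] [0.59030867 0.30848733 0.01      ]
17661.5 ((435.3239440917969, 87.4459228515625), (137.96388244628906, 163.0202178955078), 38.16040802001953) [0.70765122 0.38337497 0.005     ] [0.70477689 0.38311149 0.01      ]
1833.5 ((250.97247314453125, 9.642910957336426), (21.325899124145508, 159.86488342285156), 93.85279083251953) [0.59152981 0.42787087 0.005     ] [0.59158662 0.42648423 0.01      ]
```

View pics/w2.png

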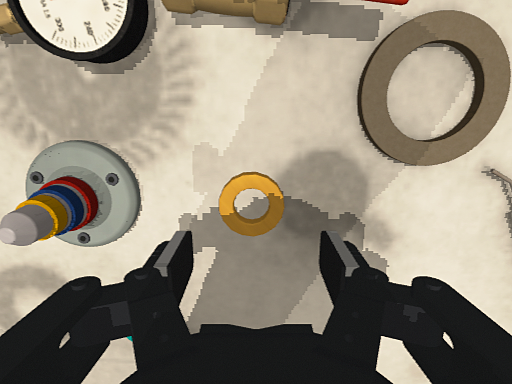

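Ring at (251,204) between the fingers, gauge at left. I'll correct by a few mm and descend.

carry_out(
  fingers=[0.3,0.3,0.3,0.3,0.3,0.3,0.3,0.3],
  xyz=[
    [0.0035,-0.0025,0.015],
    [0,0,0.015],
    [0,0,0.015],
    [0,0,0.009],
    [0,0,0],
    [0,0,0],
    [0,0,0],
    [0,0,0],
  ],
  dr=[
    [0,0,0],
    [0,0,0],
    [0,0,0],
    [0,0,0],
    [0,0,0],
    [0,0,0],
    [0,0,0],
    [0,0,0],
  ],
)

```text
clock: 4.87
ee_pos: [0.59, 0.3086, 0.013]
eef_rot: [[0.006, 1.0, 0.001], [1.0, -0.006, 0.001], [0.001, 0.001, -1.0]]
ft_force: [0.5, 0.0, -0.7]
opening: 0.698
grasp_force: 0.0
```

carry_out(
  fingers=[0.3,0.3,0.3,0.6,0.6,0.6,0.6,0.6],
  xyz=[
    [0,0,0.003],
    [0,0,0.003],
    [0,0,0],
    [0,0,0],
    [0,0,0],
    [0,0,0],
    [0,0,0],
    [0,0,0],
  ],
  dr=[
    [0,0,0],
    [0,0,0],
    [0,0,0],
    [0,0,0],
    [0,0,0],
    [0,0,0],
    [0,0,0],
    [0,0,0],
  ],
  grip_force=40,
)

```text
clock: 5.53
ee_pos: [0.5897, 0.3083, 0.0067]
eef_rot: [[0.007, 1.0, 0.0], [1.0, -0.007, 0.0], [0.0, 0.0, -1.0]]
ft_force: [-1.2, -2.0, 6.1]
opening: 0.511
grasp_force: 40.9
```

carry_out(
  fingers=[0.6,0.6,0.6,0.6,0.6,0.6,0.6,0.6],
  xyz=[
    [0,0,-0.01],
    [0,0,-0.025],
    [0,0,-0.035],
    [0,0,-0.03],
    [0,0,-0.02],
    [0,0,0],
    [0,0,0],
    [0,0,0],
  ],
  dr=[
    [0,0,0],
    [0,0,0],
    [0,0,0],
    [0,0,0],
    [0,0,0],
    [0,0,0],
    [0,0,0],
    [0,0,0],
  ],
)

```text
clock: 6.2
ee_pos: [0.5894, 0.3078, 0.126]
eef_rot: [[0.007, 1.0, -0.0], [1.0, -0.007, -0.0], [-0.001, -0.0, -1.0]]
ft_force: [-0.7, 0.3, -1.6]
opening: 0.512
grasp_force: 41.2
```

```bash
cat > look.py <<'E'
from h import *
import sys
s,im,d=grab('wrist'); cv2.imwrite('pics/%s.png'%sys.argv[1],im[:,:,::-1]); print(s['ee_pos'],s['opening'],s['ft_force'])
hsv=cv2.cvtColor(im,cv2.COLOR_RGB2HSV)
m=cv2.inRange(hsv,(12,70,80),(30,255,255)); m[:, :190]=0; m[:,330:]=0; m[:150]=0
cs,_=cv2.findContours(m,cv2.RETR_CCOMP,cv2.CHAIN_APPROX_NONE)
zt=s['ee_pos'][2]+float(sys.argv[2])
for k in cs:
  if cv2.contourArea(k)>100:
    e=cv2.fitEllipse(k); print(cv2.contourArea(k),e,plane('wrist',e[0],zt,s)[0]-s['ee_pos'])
E
python3 look.py w3 0.0033
```

```text
[0.5893945  0.30783617 0.12596106] 0.5118055152648276 [-0.74211874  0.25680946 -1.62655815]
6217.0 ((255.76260375976562, 249.89039611816406), (87.85663604736328, 90.08939361572266), 85.99304962158203) [0.00064397 0.00123425 0.0033    ]
1439.0 ((255.6402130126953, 249.1680145263672), (38.313358306884766, 47.987789154052734), 89.68153381347656) [0.00058683 0.00162316 0.0033    ]
```

View pics/w3.png

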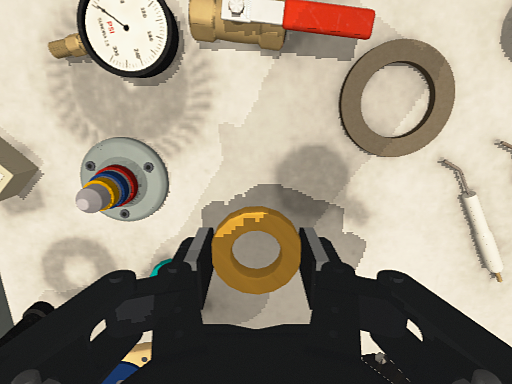

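The ring is held level at (256,250), and the gauge is at (123,178) with its nose at about (88,203). I'll fit the gauge axis next.

```bash
python3 - <<'E'
from h import *
s=arm.sense(); im=cv2.imread('pics/w3.png')
# foot: outer disc edge, hand-limited crop, grey-blue vs. warm table
hsv=cv2.cvtColor(im,cv2.COLOR_BGR2HSV)
b=im.astype(int); m=((b[...,0]-b[...,2])>4).astype(np.uint8)*255
m2=np.zeros_like(m); m2[125:235,70:180]=m[125:235,70:180]
m2=cv2.morphologyEx(m2,cv2.MORPH_OPEN,np.ones((3,3)))
cs,_=cv2.findContours(m2,cv2.RETR_EXTERNAL,cv2.CHAIN_APPROX_NONE)
k=max(cs,key=cv2.contourArea); h=cv2.convexHull(k); 
pts=k.reshape(-1,2); 
# project to z=.012 and fit circle robustly w/ radius 38mm
P=plane('wrist',pts,.012,s)[:,:2]
from scipy.optimize import least_squares
f=lambda c:np.hypot(*(P-c).T)-.038
r=least_squares(f,[.475,.314],loss='soft_l1',f_scale=.0005); print('foot',r.x,np.median(abs(f(r.x))),len(P))
o=im.copy(); cv2.drawContours(o,[k],-1,(0,255,0),1)
cv2.imwrite('pics/g.png',cv2.resize(o[120:240,60:190],None,fx=4,fy=4))
E
```

```text
foot [0.49703589 0.33635791] 0.004822056328367595 101
```

View pics/g.png

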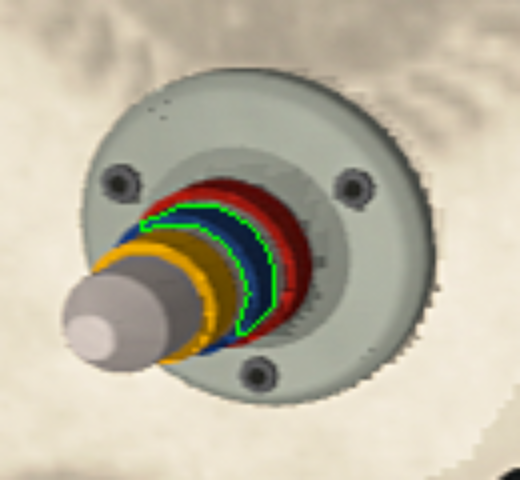

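Gauge crop: nose disc centre at crop (91,338), i.e. pixel (82.8,204.5). The foot disc centre is at crop (255,236), i.e. pixel (123.7,179).

```bash
python3 - <<'E'
from h import *
s=arm.sense()
print(plane('wrist',[(82.8,204.5)],.072,s),plane('wrist',[(123.7,179)],.011,s))
# yellow-band outer: z 52 top
# brightness-based foot check
im=cv2.imread('pics/w3.png'); hsv=cv2.cvtColor(im,cv2.COLOR_BGR2HSV)
b=im.astype(int); m=((b[...,2]-b[...,0])<8).astype(np.uint8)*255
z=np.zeros_like(m); z[132:226,74:176]=m[132:226,74:176]
z=cv2.morphologyEx(z,cv2.MORPH_OPEN,np.ones((3,3)))
k=max(cv2.findContours(z,cv2.RETR_EXTERNAL,cv2.CHAIN_APPROX_NONE)[0],key=cv2.contourArea)
P=plane('wrist',k.reshape(-1,2),.010,s)[:,:2]
from scipy.optimize import least_squares
f=lambda c:np.hypot(*(P-c).T)-.038
r=least_squares(f,[.475,.314],loss='soft_l1',f_scale=.0005); print(r.x,np.median(abs(f(r.x))),len(P))
E
```

```text
[[0.47405499 0.31388742 0.072     ]] [[0.47552495 0.31648898 0.011     ]]
[0.49057089 0.34054322] 0.005917412310751977 113
```

carry_out(
  fingers=[0.6,0.6,0.6,0.6,0.6,0.6,0.6,0.6],
  xyz=[
    [0.0047,-0.03,0],
    [0,-0.035,0],
    [0,-0.03,0],
    [0,-0.0205,0],
    [0,0,0.02],
    [0,0,0.017],
    [0,0,0],
    [0,0,0],
  ],
  dr=[
    [0,0,0],
    [0,0,0],
    [0,0,0],
    [0,0,0],
    [0,0,0],
    [0,0,0],
    [0,0,0],
    [0,0,0],
  ],
)

```text
clock: 6.92
ee_pos: [0.4734, 0.3133, 0.0883]
eef_rot: [[0.006, 1.0, -0.003], [1.0, -0.006, -0.001], [-0.001, -0.003, -1.0]]
ft_force: [-0.1, 0.2, -0.3]
opening: 0.509
grasp_force: 41.2
```

```bash
python3 look.py w4 0.0033; python3 - <<'E'
import cv2
im=cv2.imread('pics/w4.png'); cv2.imwrite('pics/w4c.png',cv2.resize(im[170:320,180:330],None,fx=4,fy=4,interpolation=cv2.INTER_CUBIC))
E
```

```text
[0.47339354 0.31334696 0.08833987] 0.5086430388997962 [-0.0549538   0.24162597 -0.28365084]
6427.5 ((255.7360076904297, 248.30189514160156), (88.8546142578125, 92.90359497070312), 177.83815002441406) [0.00064297 0.00209123 0.0033    ]
1438.5 ((255.6751251220703, 249.2159423828125), (38.30910873413086, 47.98485565185547), 89.02762603759766) [0.00061025 0.00160035 0.0033    ]
```

View pics/w4c.png

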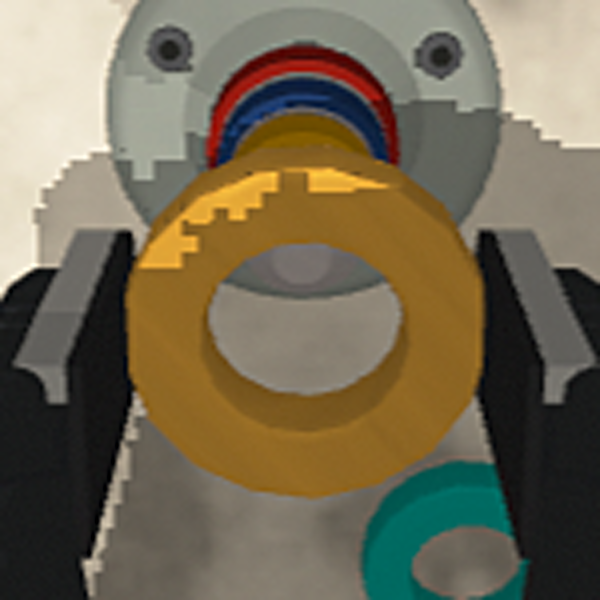

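```bash
python3 - <<'E'
from h import *
s=arm.sense()
print('nose',plane('wrist',(255.75,235.75),.072,s))
for z in (.0033,): print('ring',plane('wrist',(256.1,254),s['ee_pos'][2]+z,s), plane('wrist',[(256,242/4+170),(256,430/4+170),(202/4+180,254),(408/4+180,254),(256,495/4+170)],s['ee_pos'][2]+z,s))
E
```

```text
nose [[0.47453837 0.31319648 0.072     ]]
ring [[0.47475054 0.31287091 0.09251335]] [[0.47477566 0.32532656 0.09251335]
 [0.47462377 0.29980706 0.09251335]
 [0.46219983 0.31293581 0.09251335]
 [0.48744431 0.31280499 0.09251335]
 [0.47456774 0.29039342 0.09251335]]
```

The bore and nose line up within about 0.3 mm, so I'll descend.

carry_out(
  fingers=[0.6,0.6,0.6,0.6,0.6,0.6,0.6,0.6],
  xyz=[
    [0,0,0.006],
    [0,0,0.006],
    [0,0,0.005],
    [0,0,0.004],
    [0,0,0.003],
    [0,0,0],
    [0,0,0],
    [0,0,0],
  ],
  dr=[
    [0,0,0],
    [0,0,0],
    [0,0,0],
    [0,0,0],
    [0,0,0],
    [0,0,0],
    [0,0,0],
    [0,0,0],
  ],
)

```text
clock: 7.63
ee_pos: [0.4742, 0.3139, 0.0655]
eef_rot: [[0.006, 1.0, 0.0], [1.0, -0.006, 0.0], [0.0, 0.0, -1.0]]
ft_force: [-0.2, 0.1, -0.7]
opening: 0.51
grasp_force: 41.3
```

carry_out(
  fingers=[0.6,0.6,0.6,0.6,0.6,0.6,0.6,0.6],
  xyz=[
    [0,0,0.001],
    [0,0,0.001],
    [0,0,0.001],
    [0,0,0.001],
    [0,0,0.001],
    [0,0,0.001],
    [0,0,0],
    [0,0,0],
  ],
  dr=[
    [0,0,0],
    [0,0,0],
    [0,0,0],
    [0,0,0],
    [0,0,0],
    [0,0,0],
    [0,0,0],
    [0,0,0],
  ],
)

```text
clock: 8.3
ee_pos: [0.4741, 0.3137, 0.0593]
eef_rot: [[0.006, 1.0, -0.0], [1.0, -0.006, 0.0], [0.0, -0.0, -1.0]]
ft_force: [0.0, 0.4, -1.1]
opening: 0.511
grasp_force: 41.3
```

carry_out(
  fingers=[0.6,0.6,0.6,0.6,0.6,0.6,0.6,0.6],
  xyz=[
    [0,0,0.0005],
    [0,0,0.0005],
    [0,0,0.0005],
    [0,0,0.0005],
    [0,0,0],
    [0,0,0],
    [0,0,0],
    [0,0,0],
  ],
  dr=[
    [0,0,0],
    [0,0,0],
    [0,0,0],
    [0,0,0],
    [0,0,0],
    [0,0,0],
    [0,0,0],
    [0,0,0],
  ],
)

```text
clock: 8.97
ee_pos: [0.4742, 0.3138, 0.0579]
eef_rot: [[0.007, 1.0, 0.0], [1.0, -0.007, -0.0], [-0.0, 0.0, -1.0]]
ft_force: [-3.7, -3.1, 11.6]
opening: 0.509
grasp_force: 42.5
```

There is contact at the yellow height with 11.6 N and side force toward -x, -y, so it may be hung up. I'll ease off and work it sideways.

carry_out(
  fingers=[0.6,0.6,0.6,0.6,0.6,0.6,0.6,0.6],
  xyz=[
    [0,0,-0.0007],
    [0,0,0],
    [-0.0004,-0.0004,0],
    [0,0,0],
    [-0.0004,-0.0004,0],
    [0,0,0],
    [0,0,0],
    [0,0,0],
  ],
  dr=[
    [0,0,0],
    [0,0,0],
    [0,0,0],
    [0,0,0],
    [0,0,0],
    [0,0,0],
    [0,0,0],
    [0,0,0],
  ],
)

```text
clock: 9.63
ee_pos: [0.4737, 0.3132, 0.0583]
eef_rot: [[0.006, 1.0, 0.001], [1.0, -0.006, 0.001], [0.001, 0.001, -1.0]]
ft_force: [3.2, 2.1, 4.7]
opening: 0.508
grasp_force: 41.8
```

carry_out(
  fingers=[0.6,0.6,0.6,0.6,0.6,0.6,0.6,0.6],
  xyz=[
    [0,0.0005,0],
    [0,0.0005,0],
    [0,0.0005,0],
    [0,0.0005,0],
    [0,0,0],
    [0,0,0],
    [0,0,0],
    [0,0,0],
  ],
  dr=[
    [0,0,0],
    [0,0,0],
    [0,0,0],
    [0,0,0],
    [0,0,0],
    [0,0,0],
    [0,0,0],
    [0,0,0],
  ],
)

```text
clock: 10.3
ee_pos: [0.474, 0.3132, 0.058]
eef_rot: [[0.006, 1.0, -0.002], [1.0, -0.006, -0.0], [-0.0, -0.002, -1.0]]
ft_force: [-6.6, 1.5, 9.6]
opening: 0.513
grasp_force: 42.4
```

carry_out(
  fingers=[0.6,0.6,0.6,0.6,0.6,0.6,0.6,0.6],
  xyz=[
    [0,0,-0.0005],
    [0,0,0],
    [0,0.0005,0],
    [0,0.0005,0],
    [0,0,0],
    [0,0,0],
    [0,0,0],
    [0,0,0],
  ],
  dr=[
    [0,0,0],
    [0,0,0],
    [0,0,0],
    [0,0,0],
    [0,0,0],
    [0,0,0],
    [0,0,0],
    [0,0,0],
  ],
)

```text
clock: 10.97
ee_pos: [0.475, 0.313, 0.0583]
eef_rot: [[0.006, 1.0, -0.002], [1.0, -0.006, -0.001], [-0.001, -0.002, -1.0]]
ft_force: [-7.2, 1.1, 9.4]
opening: 0.508
grasp_force: 42.3
```

carry_out(
  fingers=[0.6,0.6,0.6,0.6,0.6,0.6,0.6,0.6],
  xyz=[
    [0,0,-0.0006],
    [0,-0.0006,0],
    [0,-0.0006,0],
    [0.0004,0,0],
    [0.0004,0,0],
    [0.0004,0,0],
    [0,0,0],
    [0,0,0],
  ],
  dr=[
    [0,0,0],
    [0,0,0],
    [0,0,0],
    [0,0,0],
    [0,0,0],
    [0,0,0],
    [0,0,0],
    [0,0,0],
  ],
)

```text
clock: 11.63
ee_pos: [0.4753, 0.3139, 0.0591]
eef_rot: [[0.007, 1.0, -0.0], [1.0, -0.007, -0.0], [-0.0, -0.0, -1.0]]
ft_force: [0.2, 0.6, -0.9]
opening: 0.509
grasp_force: 41.3
```

```bash
python3 look.py w5 0.0033; python3 - <<'E'
import cv2
im=cv2.imread('pics/w5.png'); cv2.imwrite('pics/w5c.png',cv2.resize(im[180:300,195:315],None,fx=5,fy=5,interpolation=cv2.INTER_CUBIC))
E
```

```text
[0.47527114 0.31388505 0.05907762] 0.5090765327488157 [ 0.20734303  0.56187618 -0.89953528]
6212.5 ((255.76602172851562, 250.02749633789062), (87.71853637695312, 90.16739654541016), 87.5580825805664) [0.00064426 0.00115994 0.0033    ]
1467.0 ((253.82666015625, 250.5698699951172), (40.36265563964844, 46.360660552978516), 81.30314636230469) [-0.00030504  0.00087383  0.0033    ]
```

View pics/w5c.png

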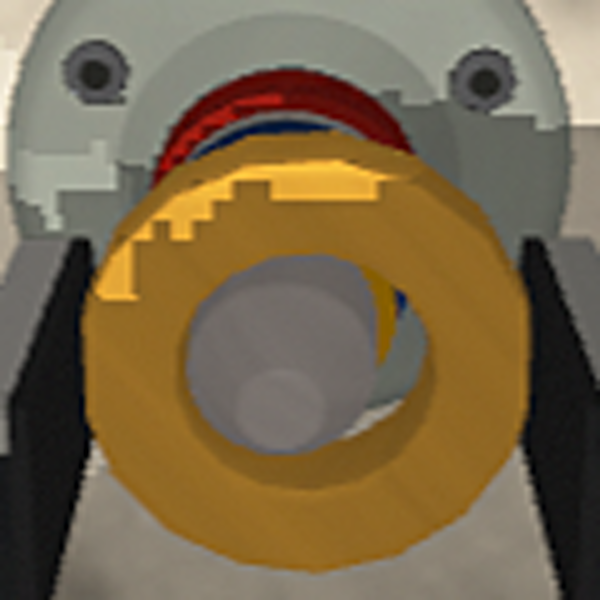

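Bore centre is near (308,372) and the nose is at (281,408). Yellow and blue show at the right of the bore, so the ring is too far +x and was hung up on the yellow edge.

```bash
python3 - <<'E'
from h import *
s=arm.sense(); print(s['ee_pos'])
print('nose',plane('wrist',(251.2,261.6),.072,s),'s64',plane('wrist',(251.7,253.4),.064,s),'bore',plane('wrist',(256.6,254.5),.0624,s))
print('foot',plane('wrist',((10+571)/10+195,0+180+30),.010,s),'red',plane('wrist',((158+412)/10+195,180+32),.028,s))
E
```

```text
[0.47527501 0.31394204 0.059129  ]
nose [[0.47382825 0.31420796 0.072     ]] s64 [[0.47394534 0.31412453 0.064     ]] bore [[0.47631191 0.312665   0.0624    ]]
foot [[0.47414454 0.31703699 0.01      ]] red [[0.47370684 0.32223194 0.028     ]]
```

carry_out(
  fingers=[0.6,0.6,0.6,0.6,0.6,0.6,0.6,0.6],
  xyz=[
    [0.0006,-0.0011,0],
    [0.0006,-0.0011,0],
    [0,0,0],
    [0,0,0.0005],
    [0,0,0.0004],
    [0,0,0.0004],
    [0,0,0],
    [0,0,0],
  ],
  dr=[
    [0,0,0],
    [0,0,0],
    [0,0,0],
    [0,0,0],
    [0,0,0],
    [0,0,0],
    [0,0,0],
    [0,0,0],
  ],
)

```text
clock: 12.35
ee_pos: [0.473, 0.3153, 0.0578]
eef_rot: [[0.006, 1.0, 0.0], [1.0, -0.006, 0.0], [0.0, 0.0, -1.0]]
ft_force: [0.4, 0.2, -1.5]
opening: 0.513
grasp_force: 41.3
```

No contact there now, so I'll continue down.

carry_out(
  fingers=[0.6,0.6,0.6,0.6,0.6,0.6,0.6,0.6],
  xyz=[
    [0,0,0.0005],
    [0,0,0.0005],
    [0,0,0.001],
    [0,0,0.001],
    [0,0,0.001],
    [0,0,0],
    [0,0,0],
    [0,0,0],
  ],
  dr=[
    [0,0,0],
    [0,0,0],
    [0,0,0],
    [0,0,0],
    [0,0,0],
    [0,0,0],
    [0,0,0],
    [0,0,0],
  ],
)

```text
clock: 13.02
ee_pos: [0.473, 0.3154, 0.0539]
eef_rot: [[0.006, 1.0, -0.0], [1.0, -0.006, 0.0], [0.0, -0.0, -1.0]]
ft_force: [-0.2, 0.3, -1.8]
opening: 0.508
grasp_force: 41.3
```

carry_out(
  fingers=[0.6,0.6,0.6,0.6,0.6,0.6,0.6,0.6],
  xyz=[
    [0,0,0.001],
    [0,0,0.001],
    [0,0,0.001],
    [0,0,0.001],
    [0,0,0.001],
    [0,0,0],
    [0,0,0],
    [0,0,0],
  ],
  dr=[
    [0,0,0],
    [0,0,0],
    [0,0,0],
    [0,0,0],
    [0,0,0],
    [0,0,0],
    [0,0,0],
    [0,0,0],
  ],
)

```text
clock: 13.68
ee_pos: [0.473, 0.3154, 0.0489]
eef_rot: [[0.006, 1.0, 0.0], [1.0, -0.006, 0.0], [0.0, 0.0, -1.0]]
ft_force: [-0.1, -0.1, -0.9]
opening: 0.508
grasp_force: 41.3
```

carry_out(
  fingers=[0.6,0.6,0.6,0.6,0.6,0.6,0.6,0.6],
  xyz=[
    [0,0,0.0005],
    [0,0,0.0005],
    [0,0,0.0005],
    [0,0,0.0004],
    [0,0,0.0004],
    [0,0,0],
    [0,0,0],
    [0,0,0],
  ],
  dr=[
    [0,0,0],
    [0,0,0],
    [0,0,0],
    [0,0,0],
    [0,0,0],
    [0,0,0],
    [0,0,0],
    [0,0,0],
  ],
)

```text
clock: 14.35
ee_pos: [0.473, 0.3153, 0.0466]
eef_rot: [[0.006, 1.0, 0.0], [1.0, -0.006, 0.0], [0.0, 0.0, -1.0]]
ft_force: [-1.0, -1.6, 3.5]
opening: 0.51
grasp_force: 41.7
```

It rests at the blue height with a light press. I'll work it sideways to confirm it is home.

carry_out(
  fingers=[0.6,0.6,0.6,0.6,0.6,0.6,0.6,0.6],
  xyz=[
    [0,0.0007,0],
    [0,0.0007,0],
    [0.0007,-0.0007,0],
    [0.0007,-0.0007,0],
    [-0.0007,-0.0007,0],
    [-0.0007,-0.0007,0],
    [0,0,0],
    [0,0,0],
  ],
  dr=[
    [0,0,0],
    [0,0,0],
    [0,0,0],
    [0,0,0],
    [0,0,0],
    [0,0,0],
    [0,0,0],
    [0,0,0],
  ],
)

```text
clock: 15.02
ee_pos: [0.4722, 0.3156, 0.0467]
eef_rot: [[0.007, 1.0, 0.001], [1.0, -0.007, 0.001], [0.001, 0.001, -1.0]]
ft_force: [5.8, 2.1, -0.3]
opening: 0.509
grasp_force: 41.5
```

carry_out(
  fingers=[0.6,0.6,0.6,0.6,0.6,0.6,0.6,0.6],
  xyz=[
    [-0.0007,0.0007,0],
    [-0.0007,0.0007,0],
    [0,0,0],
    [0.0007,0,0],
    [0.0007,0,0],
    [0,0,0],
    [0,0,0],
    [0,0,0],
  ],
  dr=[
    [0,0,0],
    [0,0,0],
    [0,0,0],
    [0,0,0],
    [0,0,0],
    [0,0,0],
    [0,0,0],
    [0,0,0],
  ],
)

```text
clock: 15.68
ee_pos: [0.4727, 0.315, 0.0466]
eef_rot: [[0.006, 1.0, -0.0], [1.0, -0.006, -0.001], [-0.001, -0.0, -1.0]]
ft_force: [-1.0, -1.5, 6.1]
opening: 0.513
grasp_force: 42.2
```

```bash
python3 look.py w6 0.0033; python3 - <<'E'
import cv2
im=cv2.imread('pics/w6.png'); cv2.imwrite('pics/w6c.png',cv2.resize(im[160:300,195:315],None,fx=4,fy=4,interpolation=cv2.INTER_CUBIC))
E
```

```text
[0.47268951 0.3149811  0.0466109 ] 0.5133502090291275 [-0.96653812 -1.47238915  6.07418626]
6209.5 ((255.76641845703125, 250.0734100341797), (87.72145080566406, 90.12199401855469), 88.8009262084961) [0.00064527 0.00113755 0.0033    ]
1708.5 ((256.0808410644531, 263.0511169433594), (42.8909912109375, 50.77530288696289), 178.63711547851562) [ 0.00075536 -0.00594592  0.0033    ]
```

View pics/w6c.png

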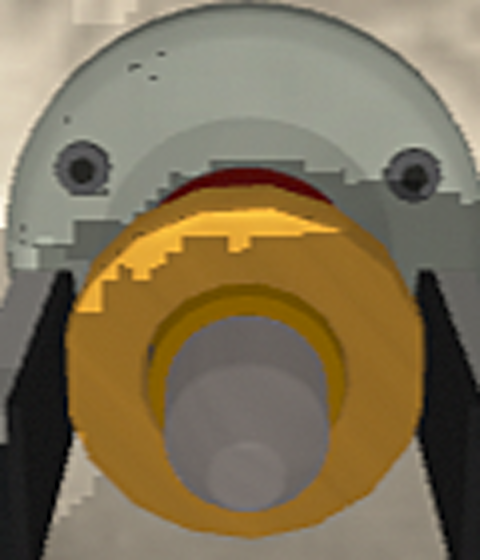

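The yellow step top (24 mm) fills the bore with only a small gap and red shows beneath. The ring is home on the blue step: the height matches, there is wall contact sideways, and it held a 6 N press. Now I'll lift and go toward the blue post.

carry_out(
  fingers=[0.6,0.6,0.6,0.6,0.6,0.6,0.6,0.6],
  xyz=[
    [0,0,-0.002],
    [0,0,-0.004],
    [0,0,-0.01],
    [0,0,-0.02],
    [0,0,-0.03],
    [0,0,-0.03],
    [0,0,-0.01],
    [0,0,0],
  ],
  dr=[
    [0,0,0],
    [0,0,0],
    [0,0,0],
    [0,0,0],
    [0,0,0],
    [0,0,0],
    [0,0,0],
    [0,0,0],
  ],
)

```text
clock: 16.4
ee_pos: [0.4739, 0.316, 0.1558]
eef_rot: [[0.007, 1.0, 0.004], [1.0, -0.007, 0.002], [0.002, 0.004, -1.0]]
ft_force: [0.0, -0.3, -2.0]
opening: 0.51
grasp_force: 42.3
```

carry_out(
  fingers=[0.6,0.6,0.6,0.6,0.6,0.6,0.6,0.6],
  xyz=[
    [-0.02,-0.004,0],
    [-0.035,-0.004,0],
    [-0.035,-0.005,0],
    [-0.035,-0.005,0],
    [-0.03,-0.004,0],
    [-0.015,0,0],
    [0,0,0],
    [0,0,0],
  ],
  dr=[
    [0,0,0],
    [0,0,0],
    [0,0,0],
    [0,0,0],
    [0,0,0],
    [0,0,0],
    [0,0,0],
    [0,0,0],
  ],
)

```text
clock: 17.07
ee_pos: [0.4496, 0.1444, 0.1522]
eef_rot: [[0.009, 1.0, -0.001], [1.0, -0.009, -0.001], [-0.001, -0.001, -1.0]]
ft_force: [0.3, 0.3, -0.8]
opening: 0.507
grasp_force: 42.3
```

```bash
cat > post.py <<'E'
from h import *
import sys
s,im,d=grab('wrist'); cv2.imwrite('pics/%s.png'%sys.argv[1],im[:,:,::-1]); print(s['ee_pos'],s['opening'],s['ft_force'],s['grasp_force'])
hsv=cv2.cvtColor(im,cv2.COLOR_RGB2HSV)
for nm,lo,hi in [('blue',(100,100,40),(125,255,255)),('brass',(12,70,80),(30,255,255)),('red',(170,120,50),(180,255,255))]:
  m=cv2.inRange(hsv,lo,hi)
  for k in cv2.findContours(m,cv2.RETR_CCOMP,cv2.CHAIN_APPROX_NONE)[0]:
    if cv2.contourArea(k)>60:
      e=cv2.fitEllipse(k); print(nm,cv2.contourArea(k),cv2.boundingRect(k),np.round(e[0],1),np.round(e[1],1),'z18',plane('wrist',e[0],.018,s)[0][:2],'z59',plane('wrist',e[0],.059,s)[0][:2])
c=[(224.4,200.2),(239.8,197.4),(255.2,194)]; print('top',plane('top',c,.018)[:,:2])
E
python3 post.py w7
```

```text
[0.4496432  0.14435696 0.15216791] 0.5066957066606178 [ 0.33875335  0.28294553 -0.81250676] 42.311887498945
blue 511.0 (235, 232, 42, 21) [255.4 242.5] [18.8 39. ] z18 [0.44916915 0.08277121] z59 [0.44945803 0.10268772]
blue 81.0 (234, 202, 41, 10) [252.9 194.5] [19.2 35.3] z18 [0.44724532 0.13246207] z59 [0.44782759 0.14480066]
brass 136.5 (90, 319, 17, 22) [ 98.1 329. ] [ 7.5 24.6] z18 [ 0.27734299 -0.01882433] z59 [0.30383556 0.01658562]
brass 1644.0 (61, 228, 89, 77) [103.2 292.5] [ 45.9 145.4] z18 [0.28969829 0.02685212] z59 [0.31430667 0.05529636]
brass 10022.0 (209, 185, 103, 144) [259.9 254.2] [ 92.7 155.4] z18 [0.45359911 0.06983082] z59 [0.45321241 0.09172076]
brass 72.0 (261, 291, 14, 9) [268.1 295.1] [ 7.9 15. ] z18 [0.46191124 0.02238798] z59 [0.46025694 0.05151301]
brass 738.5 (233, 230, 46, 24) [255.4 241.6] [22.7 41.8] z18 [0.44921687 0.08370463] z59 [0.44949848 0.1034788 ]
brass 201.0 (232, 200, 44, 13) [253.5 207.6] [14.1 36.2] z18 [0.44765575 0.11931405] z59 [0.44817543 0.13365773]
brass 16059.5 (0, 0, 131, 154) [57.1 68.4] [142.9 163.5] z18 [0.28313311 0.24503426] z59 [0.30874268 0.24020546]
top [[ 0.44936658  0.0960838 ]
 [ 0.45984488  0.03517129]
 [ 0.47269004 -0.02575718]]
```

```bash
python3 - <<'E'
from h import *
import pickle
s,im,d=pickle.load(open('w1.pkl','rb'))
hsv=cv2.cvtColor(im,cv2.COLOR_RGB2HSV)
m=cv2.inRange(hsv,(100,100,40),(125,255,255))
for k in cv2.findContours(m,cv2.RETR_EXTERNAL,cv2.CHAIN_APPROX_NONE)[0]:
    if cv2.contourArea(k)>60:
      P=plane('wrist',cv2.convexHull(k).reshape(-1,2),.018,s)[:,:2]; c,r=cv2.minEnclosingCircle((P*1000).astype(np.float32))
      print(cv2.contourArea(k),cv2.boundingRect(k),c,r)
im=cv2.cvtColor(cv2.imread('pics/top.png'),cv2.COLOR_BGR2HSV)
m=cv2.inRange(im,(100,100,40),(125,255,255))
for k in cv2.findContours(m,cv2.RETR_EXTERNAL,cv2.CHAIN_APPROX_NONE)[0]:
    if cv2.contourArea(k)>60: print('top',cv2.fitEllipse(k)[0],plane('top',cv2.fitEllipse(k)[0],.018))
E
```

```text
970.0 (180, 262, 37, 37) (447.4197998046875, 95.40579986572266) 30.492542266845703
top (224.12344360351562, 199.95286560058594) [[0.45035323 0.09717291 0.018     ]]
```

carry_out(
  fingers=[0.6,0.6,0.6,0.6,0.6,0.6,0.6,0.6],
  xyz=[
    [-0.016,-0.001,0],
    [-0.02,-0.001,0.01],
    [-0.0115,0,0.02],
    [0,0,0.02],
    [0,0,0.015],
    [0,0,0],
    [0,0,0],
    [0,0,0],
  ],
  dr=[
    [0,0,0],
    [0,0,0],
    [0,0,0],
    [0,0,0],
    [0,0,0],
    [0,0,0],
    [0,0,0],
    [0,0,0],
  ],
)

```text
clock: 17.78
ee_pos: [0.4478, 0.0992, 0.0882]
eef_rot: [[0.005, 1.0, 0.0], [1.0, -0.005, 0.001], [0.001, 0.0, -1.0]]
ft_force: [-1.1, -0.5, -0.7]
opening: 0.507
grasp_force: 42.3
```

```bash
python3 post.py w8 | grep -v "red"
```

```text
[0.44782222 0.0991632  0.08817875] 0.507232171871297 [-1.14741038 -0.49046744 -0.65430386] 42.284906934946775
blue 138.0 (241, 231, 30, 8) [255.7 234.7] [ 7.1 26.1] z18 [0.44828703 0.07513721] z59 [0.44840074 0.09371632]
blue 2212.5 (220, 170, 73, 49) [256.1 195. ] [50.1 75.3] z18 [0.44871516 0.10623083] z59 [0.44874323 0.11858965]
brass 136.5 (90, 319, 17, 22) [ 98.1 329. ] [ 7.5 24.6] z18 [ 0.31751154 -0.00893359] z59 [0.34378692 0.0264639 ]
brass 3140.0 (0, 231, 120, 117) [ 80.6 276. ] [ 27.1 199.5] z18 [0.31122836 0.04071475] z59 [0.33876069 0.06618008]
brass 15101.0 (195, 149, 120, 180) [258.7 230.6] [110.6 197.5] z18 [0.45053964 0.07847696] z59 [0.45020272 0.09638795]
brass 146.0 (264, 287, 20, 16) [274.1 295.2] [14.  19.5] z18 [0.46268266 0.02274668] z59 [0.45991652 0.05180653]
brass 222.0 (240, 230, 33, 11) [256.  234.9] [ 9.6 30. ] z18 [0.44844808 0.0750106 ] z59 [0.44852957 0.09361504]
brass 61.0 (205, 178, 10, 10) [209.3 182.2] [8.8 9.1] z18 [0.415383   0.11591522] z59 [0.42207917 0.12633668]
brass 2605.5 (219, 168, 75, 52) [256.1 194.4] [51.4 79.5] z18 [0.44869878 0.10665346] z59 [0.44873012 0.11892774]
brass 64.5 (286, 161, 10, 11) [290.8 166. ] [8.7 9.8] z18 [0.47311598 0.12735553] z59 [0.46826266 0.13548836]
brass 9418.0 (0, 0, 91, 131) [38.6 56.6] [ 94.9 140.9] z18 [0.31051662 0.19895559] z59 [0.33819133 0.19276481]
top [[ 0.44936658  0.0960838 ]
 [ 0.45984488  0.03517129]
 [ 0.47269004 -0.02575718]]
```

```bash
python3 - <<'E'
from h import *
s=arm.sense(); P=plane('wrist',[(256.3,169.5),(219.5,200),(293,200)],.018,s); print(s['ee_pos'],P, 'cy',P[0,1]-.027)
P=plane('wrist',[(256.3,169.5)],.014,s);print(P[0,1]-.027)
E
```

```text
[0.44805955 0.09894453 0.08839077] [[0.44922501 0.12470045 0.018     ]
 [0.42242536 0.10229142 0.018     ]
 [0.47573752 0.10200162 0.018     ]] cy 0.09770044698504773
0.0968601151469747
```

Aligned within 1 mm. Descending.

carry_out(
  fingers=[0.6,0.6,0.6,0.6,0.6,0.6,0.6,0.6],
  xyz=[
    [-0.0007,0,0.012],
    [0,0,0.014],
    [0,0,0.014],
    [0,0,0.012],
    [0,0,0.006],
    [0,0,0.003],
    [0,0,0],
    [0,0,0],
  ],
  dr=[
    [0,0,0],
    [0,0,0],
    [0,0,0],
    [0,0,0],
    [0,0,0],
    [0,0,0],
    [0,0,0],
    [0,0,0],
  ],
)

```text
clock: 18.5
ee_pos: [0.448, 0.0975, 0.0272]
eef_rot: [[0.006, 1.0, 0.001], [1.0, -0.006, 0.0], [0.0, 0.001, -1.0]]
ft_force: [0.4, 0.3, -0.7]
opening: 0.509
grasp_force: 42.3
```

carry_out(
  fingers=[0.6,0.6,0.6,0.6,0.6,0.6,0.6,0.6],
  xyz=[
    [0,0,0.0005],
    [0,0,0.0005],
    [0,0,0.0005],
    [0,0,0.0003],
    [0,0,0],
    [0,0,0],
    [0,0,0],
    [0,0,0],
  ],
  dr=[
    [0,0,0],
    [0,0,0],
    [0,0,0],
    [0,0,0],
    [0,0,0],
    [0,0,0],
    [0,0,0],
    [0,0,0],
  ],
)

```text
clock: 19.17
ee_pos: [0.4476, 0.0973, 0.0247]
eef_rot: [[0.006, 1.0, -0.0], [1.0, -0.006, 0.0], [0.0, -0.0, -1.0]]
ft_force: [0.1, -0.1, -0.7]
opening: 0.509
grasp_force: 42.3
```

carry_out(
  fingers=[0.6,0.6,0.6,0.45,0.35,0.25,0.25,0.25],
  xyz=[
    [0,0,0.0004],
    [0,0,0],
    [0,0,0],
    [0,0,0],
    [0,0,0],
    [0,0,0],
    [0,0,0],
    [0,0,0],
  ],
  dr=[
    [0,0,0],
    [0,0,0],
    [0,0,0],
    [0,0,0],
    [0,0,0],
    [0,0,0],
    [0,0,0],
    [0,0,0],
  ],
)

```text
clock: 19.83
ee_pos: [0.4476, 0.0973, 0.0243]
eef_rot: [[0.006, 1.0, -0.0], [1.0, -0.006, 0.0], [0.0, -0.0, -1.0]]
ft_force: [-0.5, -0.0, 0.1]
opening: 0.751
grasp_force: 0.0
```

carry_out(
  fingers=[0.25,0.25,0.25,0.25,0.25,0.25,0.25,0.25],
  xyz=[
    [0,0,-0.01],
    [0,0,-0.02],
    [0,0,-0.03],
    [0,0,-0.03],
    [0,0,-0.03],
    [0.01,0,-0.03],
    [0.01,0,-0.02],
    [0,0,0],
  ],
  dr=[
    [0,0,0],
    [0,0,0],
    [0,0,0],
    [0,0,0],
    [0,0,0],
    [0,0,0],
    [0,0,0],
    [0,0,0],
  ],
)

```text
clock: 20.5
ee_pos: [0.4492, 0.1197, 0.1989]
eef_rot: [[0.005, 1.0, 0.006], [1.0, -0.005, 0.001], [0.001, 0.006, -1.0]]
ft_force: [1.0, -0.4, -0.1]
opening: 0.748
grasp_force: 0.0
```

```bash
python3 - <<'E'
from h import *
s,im,d=grab('wrist'); print(s['ee_pos'],s['opening'])
hsv=cv2.cvtColor(im,cv2.COLOR_RGB2HSV)
m=cv2.inRange(hsv,(12,120,80),(30,255,255))
for k in cv2.findContours(m,cv2.RETR_EXTERNAL,cv2.CHAIN_APPROX_NONE)[0]:
    if 300<cv2.contourArea(k)<4000:
        e=cv2.fitEllipse(k); p=plane('wrist',e[0],.028,s)[0]; u,v=np.int32(e[0])
        c,pp,R=cam('wrist',s); mk=np.zeros(m.shape,np.uint8); cv2.drawContours(mk,[k],-1,255,-1); mk&=m
        # heights of masked pixels
        vv,uu=np.nonzero(mk); x=cv2.undistortPoints(np.c_[uu,vv].astype(float).reshape(-1,1,2),c['K'],np.array([c['k1'],0,0,0.])).reshape(-1,2)
        Z=pp[2]+(np.c_[x,np.ones(len(x))]*d[vv,uu][:,None]@R.T)[:,2]
        print(e,p,np.percentile(Z,[10,50,90]))
cv2.imwrite('pics/w9.png',im[:,:,::-1])
E
```

```text
[0.44919414 0.11969995 0.19886139] 0.7478506069931264
```

```bash
python3 - <<'E'
from h import *
s,im,d=grab('wrist'); c,pp,R=cam('wrist',s)
u,v=np.meshgrid(range(512),range(384))
x=cv2.undistortPoints(np.dstack([u,v]).reshape(-1,1,2).astype(float),c['K'],np.array([c['k1'],0,0,0.])).reshape(384,512,2)
P=pp+(np.dstack([x,np.ones_like(x[...,:1])])*d[...,None])@R.T
hsv=cv2.cvtColor(im,cv2.COLOR_RGB2HSV)
dx=P[...,:2]-[.4485,.097]; r=np.hypot(dx[...,0],dx[...,1]); a=np.arctan2(dx[...,1],dx[...,0])
ok=(d>0)
for lo,hi in [(0,.005),(.008,.011),(.015,.021),(.0245,.0265)]:
  q=ok&(r>lo)&(r<hi); print(lo,hi,q.sum(),np.percentile(P[...,2][q],[5,50,95]).round(4),np.median(hsv[q],0))
q=ok&(r>.015)&(r<.021)
for i in range(8):
  w=q&(a>-np.pi+i*np.pi/4)&(a<-np.pi+(i+1)*np.pi/4); print(i,w.sum(),np.median(P[...,2][w]).round(4) if w.any() else '',np.median(hsv[w],0))
t=ok&(abs(P[...,2]-.028)<.003)&(r<.04); print(P[t].mean(0))
E
```

```text
0 0.005 65 [0.0563 0.0584 0.0598] [109. 191.  68.]
0.008 0.011 83 [0.017  0.0181 0.0194] [109. 187.  85.]
0.015 0.021 566 [0.027  0.0282 0.0293] [ 19. 194. 180.]
0.0245 0.0265 178 [0.017  0.0182 0.0192] [109. 176. 110.]
0 70 0.0281 [ 19. 193. 175.]
1 65 0.0281 [ 19. 194. 179.]
2 69 0.0282 [ 19. 193. 175.]
3 71 0.0283 [ 19. 194. 173.]
4 74 0.0282 [ 19. 194. 175.]
5 74 0.028 [ 20. 194. 231.]
6 74 0.0281 [ 20. 193. 233.]
7 69 0.0282 [ 20. 195. 228.]
[0.44775767 0.09709224 0.02792119]
```

The ring lies flat on the blue post: its top is at 28 mm all round and the blue disc shows beneath it. The gripper is clear.

```bash
python3 -c "
from bench import arm
print(arm.finish_job())"
```

```text
the job is handed in; nothing more can be done
None
```

The ring came home on the blue step and now lies flat on the blue post, released with the gripper clear; it first hung up on the yellow edge, with at most 11.6 N read on the gauge, and the job was handed in at about 21 s.

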